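# Put the dried climbing kit away in reverse order

## Task

The four pieces of climbing kit have dried on the aluminium drip tray; put them away on the empty beech kit rack in reverse order, so that the piece now at the left end of the tray (as the robot sees it) lies at the right end of the rack, and so on, one piece to each cork pad. Lay each piece the same way up in the middle of its pad, lengthwise on it and square to the rack (either end may point away), and set it down gently rather than dropping it.

Things in the scene. Friction and masses are not known exactly. Their poses are not given: they have to be found in the camera images.
- carabiner: Red aluminium carabiner lying flat: closed oval ring of 10 mm round bar, 84 mm long, 46 mm wide, 10 mm thick, 60 g, open middle. Grip across its width over the two straight long sides. Origin: centre of the underside; x along its length, y across, z up; starts with x within 0.2 rad of the tray's x.
- crampon_bar: Stainless crampon adjustment bar lying flat: 96 mm long, 22 wide, 5 thick, with a 30 mm long, 22 mm wide block on its middle that reaches 20 mm above the underside; holes near both ends; 100 g. Grip across its width at the block. Origin: centre of the underside; x along its length, y across, z up; starts with x within 0.2 rad of the tray's x.
- lamp_clip: Black rigid helmet lamp clip: base 60 mm long, 30 wide, 12 high, with a hooked tongue over it to 30 mm above the underside; 40 g. Grip across its width at the base. Origin: centre of the underside; x along its length, y across, z up; starts with x within 0.2 rad of the tray's x.
- pulley: Chrome pulley lying on its side: two 4 mm cheek plates with round ends, 72 mm long, 36 wide, straight-sided over the middle 36 mm, wheel between; 22 mm high, 25 at the axle boss; 120 g. Grip across its width at mid length. Origin: centre of the underside; x along its length, y across, z up; starts with x within 0.2 rad of the tray's x.
- drip_tray: Bare aluminium drip tray on which the pieces start: board 124 (x) x 330 (y) x 14 mm, 20 mm high end strips, fixed. Four mats in a row at y = 117, 39, -39, -117 mm, x = 0. Origin: centre of its underside on the bench; y along the row, to the robot's left, x away from the robot (turned up to 0.3 rad). Stands left or right of the kit rack.
- kit_rack: Beech kit rack, empty: board 124 (x) x 330 (y) x 14 mm, fixed, with a 12 mm thick, 34 mm high rail on its far edge (x = 62 to 74). Four cork pads, 104 (x) x 56 (y) mm, at y = 117, 39, -39, -117 mm, x = 0; pad tops 18 mm above the origin. Origin: centre of its underside on the bench; y along the row, to the robot's left, x away from the robot (turned up to 0.3 rad).
- mat_carabiner: Grey felt-faced mat, 104 (x) x 56 (y) x 4 mm, fixed on the drip tray: the one of four alike on which the carabiner starts (within 4 mm of its middle). Its place in the row changes from start to start; it stays put, so it still shows where that piece came from. Origin: centre of the underside, 14 mm above the bench; axes as the tray's.
- mat_crampon_bar: Grey felt-faced mat, 104 (x) x 56 (y) x 4 mm, fixed on the drip tray: the one of four alike on which the crampon bar starts (within 4 mm of its middle). Its place in the row changes from start to start; it stays put, so it still shows where that piece came from. Origin: centre of the underside, 14 mm above the bench; axes as the tray's.
- mat_lamp_clip: Grey felt-faced mat, 104 (x) x 56 (y) x 4 mm, fixed on the drip tray: the one of four alike on which the lamp clip starts (within 4 mm of its middle). Its place in the row changes from start to start; it stays put, so it still shows where that piece came from. Origin: centre of the underside, 14 mm above the bench; axes as the tray's.
- mat_pulley: Grey felt-faced mat, 104 (x) x 56 (y) x 4 mm, fixed on the drip tray: the one of four alike on which the pulley starts (within 4 mm of its middle). Its place in the row changes from start to start; it stays put, so it still shows where that piece came from. Origin: centre of the underside, 14 mm above the bench; axes as the tray's.
There are look-alikes about, which are no part of the job. What is shaped like the pulley but yellow is not meant. Of the things that look like the carabiner, the smaller one is meant.

How it is judged:
At the end, for the whole second after the job is handed in: Each piece rests on the kit-rack pad that mirrors its start place in the row (tray y -> rack -y): within 14 mm along the row and 15 mm across of the pad's middle, 5 mm in height, upright to 0.15 rad, length within 0.35 rad of the rack's x, released, at rest (((y of mat_carabiner in the frame of drip_tray between 0.097 and 0.137 m and y of carabiner in the frame of kit_rack between -0.131 and -0.103 m) or (y of mat_carabiner in the frame of drip_tray between 0.019 and 0.059 m and y of carabiner in the frame of kit_rack between -0.053 and -0.025 m) or (y of mat_carabiner in the frame of drip_tray between -0.059 and -0.019 m and y of carabiner in the frame of kit_rack between 0.025 and 0.053 m) or (y of mat_carabiner in the frame of drip_tray between -0.137 and -0.097 m and y of carabiner in the frame of kit_rack between 0.103 and 0.131 m)) and x of carabiner in the frame of kit_rack between -0.015 and 0.015 m and z of carabiner in the frame of kit_rack between 0.013 and 0.023 m and angle between each of carabiner, crampon_bar, lamp_clip, pulley's own z axis and vertical below 0.15 rad and angle between the x axis of each of carabiner, crampon_bar, lamp_clip, pulley and the x axis of kit_rack, either way round below 0.35 rad and linear speed of each of carabiner, crampon_bar, lamp_clip, pulley below 0.02 m/s and angular speed of each of carabiner, crampon_bar, lamp_clip, pulley below 0.2 rad/s and contact force between each of carabiner, crampon_bar, lamp_clip, pulley and the fingers below 0.05 N and ((y of mat_crampon_bar in the frame of drip_tray between 0.097 and 0.137 m and y of crampon_bar in the frame of kit_rack between -0.131 and -0.103 m) or (y of mat_crampon_bar in the frame of drip_tray between 0.019 and 0.059 m and y of crampon_bar in the frame of kit_rack between -0.053 and -0.025 m) or (y of mat_crampon_bar in the frame of drip_tray between -0.059 and -0.019 m and y of crampon_bar in the frame of kit_rack between 0.025 and 0.053 m) or (y of mat_crampon_bar in the frame of drip_tray between -0.137 and -0.097 m and y of crampon_bar in the frame of kit_rack between 0.103 and 0.131 m)) and x of crampon_bar in the frame of kit_rack between -0.015 and 0.015 m and z of crampon_bar in the frame of kit_rack between 0.013 and 0.023 m and ((y of mat_lamp_clip in the frame of drip_tray between 0.097 and 0.137 m and y of lamp_clip in the frame of kit_rack between -0.131 and -0.103 m) or (y of mat_lamp_clip in the frame of drip_tray between 0.019 and 0.059 m and y of lamp_clip in the frame of kit_rack between -0.053 and -0.025 m) or (y of mat_lamp_clip in the frame of drip_tray between -0.059 and -0.019 m and y of lamp_clip in the frame of kit_rack between 0.025 and 0.053 m) or (y of mat_lamp_clip in the frame of drip_tray between -0.137 and -0.097 m and y of lamp_clip in the frame of kit_rack between 0.103 and 0.131 m)) and x of lamp_clip in the frame of kit_rack between -0.015 and 0.015 m and z of lamp_clip in the frame of kit_rack between 0.013 and 0.023 m and ((y of mat_pulley in the frame of drip_tray between 0.097 and 0.137 m and y of pulley in the frame of kit_rack between -0.131 and -0.103 m) or (y of mat_pulley in the frame of drip_tray between 0.019 and 0.059 m and y of pulley in the frame of kit_rack between -0.053 and -0.025 m) or (y of mat_pulley in the frame of drip_tray between -0.059 and -0.019 m and y of pulley in the frame of kit_rack between 0.025 and 0.053 m) or (y of mat_pulley in the frame of drip_tray between -0.137 and -0.097 m and y of pulley in the frame of kit_rack between 0.103 and 0.131 m)) and x of pulley in the frame of kit_rack between -0.015 and 0.015 m and z of pulley in the frame of kit_rack between 0.013 and 0.023 m); the robot touches nothing.
It fails at once if the carabiner is dropped or thrown (faster than 0.8 m/s out of the fingers: a fall of more than about 3 cm) (linear speed of carabiner above 0.8 m/s and contact force between carabiner and the fingers below 0.05 N).
It fails at once if the crampon bar is dropped or thrown (faster than 0.8 m/s out of the fingers: a fall of more than about 3 cm) (linear speed of crampon_bar above 0.8 m/s and contact force between crampon_bar and the fingers below 0.05 N).
It fails at once if the lamp clip is dropped or thrown (faster than 0.8 m/s out of the fingers: a fall of more than about 3 cm) (linear speed of lamp_clip above 0.8 m/s and contact force between lamp_clip and the fingers below 0.05 N).
It fails at once if the pulley is dropped or thrown (faster than 0.8 m/s out of the fingers: a fall of more than about 3 cm) (linear speed of pulley above 0.8 m/s and contact force between pulley and the fingers below 0.05 N).
It also fails if it takes over 112 s, if anything falls off the work surface, if the arm or the gripper's body presses on something with over 40 N, if the wrist force passes 120 N, or if a joint passes its speed limit or range.

## Robot

A 7-joint arm with a two-finger parallel gripper is mounted at the origin on the work surface. World frame = base frame: x ahead of the robot, y to its left, z up, the work surface at z = 0. Lengths are in m, angles in rad, forces in N, time in s.
With the tool pointing down it reaches from about 0.4 to 0.85 m from the base axis. Payload 10.4 kg.
Tool frame: the origin (TCP) lies on the centre line of the jaws, within the pads' length; the fingertips stand 11 mm ahead of it and the grasp point (between the pads) lies 8 mm behind it (tip_reach is the distance from the TCP to the fingertips, in m); z points along the fingers, y is the line along which they close (so a half turn about z gives the same grasp; the last joint's range is limited). The gripper opens to 85 mm and grips with 20 to 120 N. Pads are 22 mm wide; open, the fingers measure 114 mm over their backs; the gripper's body (76 mm by 85 mm) begins 54 mm behind the grasp point. The pads swing forward as they close: fully open they stand 13 mm farther back than shut.
Start: joints at [1.209, 0.332, -0.065, 1.46, 0.022, 1.35, -0.088], TCP at [0.208, -0.589, 0.242] pointing down, gripper open.
Joint ranges: [-2.6, 2.6], [-0.5, 2.12], [-1.47, 1.34], [0.16, 2.42], [-1.27, 4.41], [0.06, 2.06], [-2.6, 2.6]. Speed limits (rad/s): [2.22, 2.22, 2.79, 2.79, 3.14, 3.14, 3.14].

## Interface

Orientations are given as a unit quaternion [x, y, z, w].
In Python, from workcell import get_obs, camera, hand_in, tip_reach gives the robot as it stands. The module is installed in compiled form; this text tells all that it offers.
- The arm moves only by the tool move_arm, never from a script. Its argument "plan" is a list of rows, each an object with "delta_pos": the shift along the tool's x, y, z in fractions of the full range, 1 being 0.6 m, a list of three; "turn": the turn, a rotation vector about the tool's x, y, z in fractions of the full range, 1 being pi rad, a list of three; "fingers": the closure, from 0 (fully open) to 1 (shut). A call has 1 to 12 rows; each row is the pose to reach, as a shift and turn from the pose commanded when the call began, along the tool's axes at that moment; what a row does not reach only later rows make up. A row lasts 1/8 s, in which the tool goes at most 62.5 mm and 10.7 degrees, less where a joint would pass 70% of its speed; a pose out of reach is approached as far as the arm can. A shift or turn number past 1, either way, is cut back to 1. A call with a gripper value outside its range is refused whole. The fingers move at their own pace and stop on an object; "force" is the grip in N (left out, the last holds). Time passes only in rows, so rows that repeat a pose let the fingers close. It gives the time, the measured TCP pose, the force, the opening and the grip force at its end, in the units of the state.
- get_obs(): the state, without advancing time (a new reading comes with each control period).
- camera(name): name is "side" or "top" or "wrist"; returns a dict with "color" (384x512x3 uint8, red, green, blue), "range_z" (384x512 float32, m along the optical axis (not along the pixel's ray), 0 where there is no reading), "fx", "fy", "cx", "cy" (pixels), "R" (3x3) and "t" (3): a world point X has camera coordinates R X + t; the wrist camera has in their place "tool_from_camera" (4x4, takes a point from camera to tool coordinates, whose origin is the TCP and whose axes are the flange's). Camera axes: x right, y down, z forward; pixel columns grow to the right and rows downward; lengths in m; the calibration is good to about 2 mm. The wrist camera is an equidistant fisheye: a pixel r from the principal point sees the ray r / f radians off the axis. A picture is of the moment at which its call begins: read the wrist's pose just before it.
- hand_in(): hands the job in; it is judged then, once.
The state is a dict: "clock": time; "joint_pos": joint angles; "joint_velocities": joint speeds; "tau": joint torques, N m; "position": TCP position; "ee_rot": TCP orientation; "ft_force": force on the tool from outside, world axes, zero at the start; "torque": the same for the moment, N m; "grip_width": opening from 0.0 (shut) to 1.0 (fully open); "grasp_force": force on a finger pad.
Only numpy, scipy, OpenCV 4.12 (cv2) and the standard library are available. Lean on these libraries where they do the work, as an engineer would, in place of code of your own. Each camera call takes 0.05 s, during which the arm holds its last target. There are 200 camera calls.

## Working session

There is one attempt and no reset: what is moved stays moved. The work goes in short steps, Python scripts to look and compute and a tool call to move; the robot and the scene stay as the last step left them, time stands still between calls to the robot, and variables do not carry over. Pictures are saved under pics/ and viewed, at most 14 in all, crops included, and the job is handed in when it is done.

Besides the shell and the picture viewer there is one more tool, called after "Call:" as name([rows], argument=value, ...), one row to a line, values as JSON. move_arm: Moves the arm, as the interface text tells. Its arguments: {"type":"object","properties":{"plan":{"type":"array","items":{"type":"object","properties":{"delta_pos":{"type":"array","items":{"type":"number"}},"turn":{"type":"array","items":{"type":"number"}},"fingers":{"type":"number"}}}},"force":{"type":"number"}},"required":["plan"]}

```bash
mkdir -p pics
python3 - <<'E'
from workcell import *
import cv2,numpy as np
o=get_obs();print({k:np.round(v,3) for k,v in o.items()},tip_reach)
for n in("top","side"):
    c=camera(n);cv2.imwrite(f"pics/{n}0.png",c["color"][:,:,::-1]);np.savez(f"{n}0.npz",**c)
    print(n,c["fx"],c["cx"],c["cy"],np.round(c["R"],3).tolist(),np.round(c["t"],3))
E
```

```text
{'clock': np.float64(0.0), 'joint_pos': array([ 1.209,  0.333, -0.065,  1.461,  0.022,  1.35 , -0.089]), 'joint_velocities': array([-0.002,  0.   ,  0.003, -0.001, -0.   , -0.001,  0.001]), 'tau': array([ 0.0000e+00, -6.2545e+01,  4.9000e-02, -3.9159e+01,  1.6000e-02,
        1.0000e-02,  0.0000e+00]), 'position': array([ 0.208, -0.589,  0.242]), 'ee_rot': array([ 0.986,  0.169, -0.   , -0.001]), 'ft_force': array([ 0.453,  0.047, -0.437]), 'torque': array([ 0.03 , -0.006,  0.003]), 'grasp_force': np.float64(0.0), 'grip_width': np.float64(1.0)} 0.011
top 351.690144350209 247.26833155141284 195.33342526879352 [[0.004, -1.0, -0.024], [-0.982, 0.001, -0.187], [0.187, 0.024, -0.982]] [-0.04   0.579  0.777]
side 419.9590049257635 253.2581658432489 182.3504990174394 [[-0.921, -0.389, -0.015], [-0.271, 0.668, -0.693], [0.279, -0.634, -0.721]] [0.49  0.215 0.848]
```

View pics/top0.png

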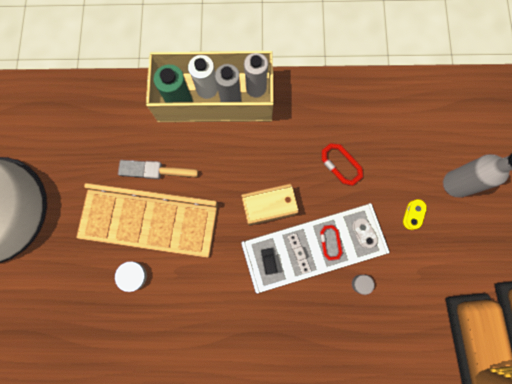

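View pics/side0.png

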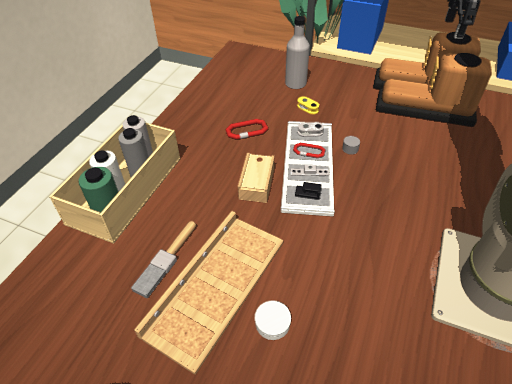

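The top view shows the tray centred near (315,248). Left to right it holds the lamp clip (268,260), crampon bar (300,252), red carabiner (330,243) and chrome pulley (366,233). The rack is at (147,222), with pads at (99,213), (131,219), (162,225) and (194,229). The yellow pulley (415,214) and the larger carabiner (342,164) are decoys. The side view shows the same order and nothing on the rack.

```bash
cat > h.py <<'E'
import numpy as np,cv2
def cloud(c):
    v,u=np.indices(c["range_z"].shape);z=c["range_z"].astype(float)
    P=np.stack([(u-c["cx"])/c["fx"]*z,(v-c["cy"])/c["fy"]*z,z],-1)
    W=(P-c["t"])@c["R"];W[z==0]=np.nan
    return W
def rect(xy):
    (cx,cy),(a,b),_=r=cv2.minAreaRect(np.float32(xy)*1000);p=cv2.boxPoints(r)
    e=[p[1]-p[0],p[2]-p[1]];e=max(e,key=np.linalg.norm);l=np.arctan2(e[1],e[0])
    return cx/1000,cy/1000,max(a,b),min(a,b),l
def comp(mask,near):
    n,l,s,ce=cv2.connectedComponentsWithStats(mask.astype(np.uint8),connectivity=4)
    ok=[i for i in range(1,n) if s[i,4]>30];return l==min(ok,key=lambda i:np.hypot(*(ce[i]-near)))
def proj(c,X):
    p=c["R"]@X+c["t"];return np.array([c["fx"]*p[0]/p[2]+c["cx"],c["fy"]*p[1]/p[2]+c["cy"]])
E
python3 - <<'E'
from h import *
T=dict(np.load("top0.npz"));S=dict(np.load("side0.npz"))
W=cloud(T)
print("bench z",[np.round(np.nanmedian(W[a:a+10,b:b+10,2]),4) for a,b in((300,300),(150,60),(250,420))])
for nm,px in(("tray",(315,248)),("rack",(147,222))):
    for c,n in((T,"top"),(S,"side")):
        W=cloud(c);q=px if n=="top" else {"tray":(308,167),"rack":(212,288)}[nm]
        m=comp((W[...,2]>.009)&(W[...,2]<.06),q);p=W[m];r=rect(p[:,:2]);print(nm,n,np.round(r,3),"med z",np.round(np.median(p[:,2]),4),m.sum())
top={"lamp":(268,260),"bar":(300,252),"cara":(330,243),"pul":(366,233)}
for k,q in top.items():
    X=cloud(T)[q[1],q[0]]
    for c,n in((T,"top"),(S,"side")):
        W=cloud(c);d=np.hypot(W[...,0]-X[0],W[...,1]-X[1])
        hsv=cv2.cvtColor(c["color"],cv2.COLOR_RGB2HSV)
        for zt in(.021,.025,.028):
            m=(d<.055)&(W[...,2]>zt)&(W[...,2]<.06)
            if m.sum()<8: continue
            p=W[m];print(k,n,zt,np.round(rect(p[:,:2]),3),"mean",np.round(p.mean(0),4),"z95",np.round(np.percentile(p[:,2],95),4),m.sum())
        if n=="side":print("mat z",np.round(np.median(W[(d<.055)&(W[...,2]<.021)&(W[...,2]>.01)],0),4))
# pads
for c,n,qs in((T,"top",[(99,213),(131,219),(162,225),(194,229)]),(S,"side",[(182,335),(207,299),(229,271),(250,240)])):
    W=cloud(c)
    for q in qs:
        print("pad",n,np.round(np.nanmean(W[q[1]-2:q[1]+3,q[0]-2:q[0]+3].reshape(-1,3),0),4))
E
```

```text
bench z [np.float64(0.0012), np.float64(0.0005), np.float64(0.0011)]
tray top [ 4.60000e-01 -1.99000e-01  3.28616e+02  1.24072e+02 -1.27800e+00] med z 0.0183 7170
tray side [ 4.60000e-01 -1.99000e-01  3.31244e+02  1.23756e+02 -1.27900e+00] med z 0.0161 4290
rack top [5.26000e-01 2.08000e-01 3.29712e+02 1.36194e+02 1.43100e+00] med z 0.0177 7423
rack side [5.26000e-01 2.09000e-01 3.31364e+02 1.37396e+02 1.42900e+00] med z 0.0154 10462
lamp top 0.021 [ 4.2500e-01 -7.5000e-02  9.9069e+01  7.2175e+01  2.0200e-01] mean [ 0.4259 -0.0858  0.0383] z95 0.0504 404
lamp top 0.025 [ 0.428 -0.078 59.83  59.523 -1.569] mean [ 0.4269 -0.0895  0.042 ] z95 0.0505 331
lamp top 0.028 [ 0.427 -0.09  59.553 29.243  0.184] mean [ 0.4269 -0.0898  0.0423] z95 0.0506 325
lamp side 0.021 [ 0.427 -0.087 59.734 32.639  0.275] mean [ 0.4244 -0.0849  0.0361] z95 0.0477 348
lamp side 0.025 [ 0.427 -0.087 59.567 32.639  0.275] mean [ 0.4241 -0.0856  0.0371] z95 0.0477 321
lamp side 0.028 [ 0.427 -0.09  58.741 30.768  0.149] mean [ 0.4219 -0.0871  0.0402] z95 0.0479 246
mat z [ 0.4297 -0.0721  0.0156]
bar top 0.021 
[... 1392 characters left out ...]
144  0.0409] z95 0.044 444
pul top 0.028 [ 0.493 -0.315 71.203 36.763  0.435] mean [ 0.4924 -0.3145  0.041 ] z95 0.044 441
pul side 0.021 [ 0.493 -0.314 68.803 41.363  0.354] mean [ 0.4921 -0.3103  0.0356] z95 0.0413 276
pul side 0.025 [ 0.493 -0.314 68.803 41.363  0.354] mean [ 0.4923 -0.3115  0.0373] z95 0.0415 244
pul side 0.028 [ 0.493 -0.314 68.803 41.363  0.354] mean [ 0.492  -0.312   0.0377] z95 0.0415 234
mat z [ 0.4825 -0.2969  0.0158]
pad top [0.5421 0.3275 0.0187]
pad top [0.5273 0.2468 0.0187]
pad top [0.5127 0.1696 0.0183]
pad top [0.503  0.0907 0.0189]
pad side [0.5337 0.3328 0.0168]
pad side [0.5246 0.2501 0.0163]
pad side [0.5116 0.1763 0.0164]
pad side [0.5025 0.0875 0.016 ]
```

```bash
cat >> h.py <<'E'
from scipy.spatial.transform import Rotation as Rn
def go(o,x,y,z,yaw):
    "shift and turn in tool axes from state o to a downward tool pose"
    R=Rn.from_quat(o["ee_rot"]);D=Rn.from_matrix(np.array([[np.cos(yaw),np.sin(yaw),0],[np.sin(yaw),-np.cos(yaw),0],[0,0,-1]]).T.T)
    return np.round(R.inv().apply(np.array([x,y,z])-o["position"]),4).tolist(),np.round((R.inv()*D).as_rotvec(),3).tolist()
E
python3 -c "
from h import *;from workcell import *
print(go(get_obs(),.493,-.3145,.242,.39))"
```

```text
([0.3605, -0.1642, -0.0002], [-0.001, 0.0, -0.051])
```

Careful with the scale: shifts go in shares of 0.6 m and turns go in shares of pi rad. That gives: 0.36 m is 0.6, 0.315 m is 0.525, -0.05 rad is -0.0159.

Call:
move_arm([
  {"delta_pos":[0.075,-0.0333,0],"turn":[0,0,-0.0032],"fingers":0.35},
  {"delta_pos":[0.15,-0.0667,0],"turn":[0,0,-0.0064],"fingers":0.35},
  {"delta_pos":[0.225,-0.1,0],"turn":[0,0,-0.0095],"fingers":0.35},
  {"delta_pos":[0.3,-0.1333,0],"turn":[0,0,-0.0127],"fingers":0.35},
  {"delta_pos":[0.375,-0.1667,0],"turn":[0,0,-0.0159],"fingers":0.35},
  {"delta_pos":[0.45,-0.2,0],"turn":[0,0,-0.0159],"fingers":0.35},
  {"delta_pos":[0.525,-0.2383,0.0333],"turn":[0,0,-0.0159],"fingers":0.35},
  {"delta_pos":[0.6,-0.2733,0.0833],"turn":[0,0,-0.0159],"fingers":0.35},
  {"delta_pos":[0.6,-0.2733,0.15],"turn":[0,0,-0.0159],"fingers":0.35},
  {"delta_pos":[0.6,-0.2733,0.2033],"turn":[0,0,-0.0159],"fingers":0.35},
  {"delta_pos":[0.6,-0.2733,0.2033],"turn":[0,0,-0.0159],"fingers":0.35},
  {"delta_pos":[0.6,-0.2733,0.2033],"turn":[0,0,-0.0159],"fingers":0.35},
], force=30)

```text
clock: 1.6
position: [0.4933, -0.3155, 0.1216]
ee_rot: [0.981, 0.193, 0.001, 0.0]
ft_force: [-0.2, -0.1, 0.8]
grip_width: 0.647
grasp_force: 0.0
```

Run:
```python
from h import *;from workcell import *
o=get_obs();s=camera("side");w=camera("wrist");W=cloud(s);p=o["position"]
d=np.hypot(W[...,0]-p[0],W[...,1]-p[1]);m=(d<.07)&(W[...,2]>.06)&(W[...,2]<.2)
q=W[m];q=q[np.argsort(q[:,2])];print(np.round(p,4),np.round(q[[0,5,10,20,40]],4),m.sum())
x=np.array([np.sin(.39),-np.cos(.39)]);lo=q[q[:,2]<q[3,2]+.012];print("along y",np.round(np.percentile((lo[:,:2]-p[:2])@x,[0,25,50,75,100]),4))
a=np.concatenate([s["color"][60:252,180:436],w["color"][::2,::2]],1)[:,:,::-1]
cv2.imwrite("pics/h1.png",cv2.resize(a,None,fx=1.5,fy=1.5));print(w["tool_from_camera"].round(3).tolist(),w["fx"])
```

```text
[ 0.4933 -0.3155  0.1216] [[ 0.486  -0.2852  0.1114]
 [ 0.4803 -0.2831  0.1144]
 [ 0.475  -0.2827  0.1161]
 [ 0.4854 -0.2806  0.121 ]
 [ 0.4755 -0.281   0.1265]] 317
along y [-0.0422 -0.0372 -0.0346 -0.0024  0.03  ]
[[0.001, -0.948, -0.319, 0.083], [1.0, 0.0, 0.001, 0.0], [-0.0, -0.319, 0.948, -0.132], [0.0, 0.0, 0.0, 1.0]] 297.3186396354542
```

View pics/h1.png

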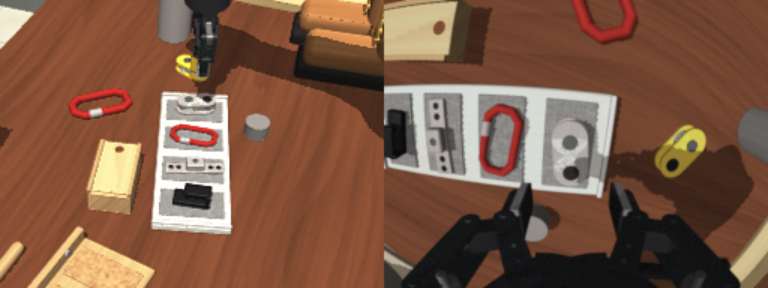

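The crop shows the open fingers centred over the pulley (wrist view, between columns 520 and 620, pulley at (570,150)). Side depth puts the tips about 10 mm below the TCP, as the text says.

Scaled: 0.0875 m is 0.1458, 0.08 m is 0.1333.

Call:
move_arm([
  {"delta_pos":[0,-0.0017,0.05],"fingers":0.35},
  {"delta_pos":[0,-0.0017,0.0833],"fingers":0.35},
  {"delta_pos":[0,-0.0017,0.1167],"fingers":0.35},
  {"delta_pos":[0,-0.0017,0.1333],"fingers":0.35},
  {"delta_pos":[0,-0.0017,0.1458],"fingers":0.35},
  {"delta_pos":[0,-0.0017,0.1458],"fingers":0.35},
  {"delta_pos":[0,-0.0017,0.1458],"fingers":0.55},
  {"delta_pos":[0,-0.0017,0.1458],"fingers":0.7},
  {"delta_pos":[0,-0.0017,0.1458],"fingers":0.8},
  {"delta_pos":[0,-0.0017,0.1458],"fingers":0.8},
  {"delta_pos":[0,-0.0017,0.1458],"fingers":0.8},
  {"delta_pos":[0,-0.0017,0.1458],"fingers":0.8},
], force=40)

```text
validation failed for argument at $.pl...
```

Scaled: 0.0875 m is 0.1458, 0.08 m is 0.1333.

Call:
move_arm([
  {"delta_pos":[0,-0.0017,0.05],"turn":[0,0,0],"fingers":0.35},
  {"delta_pos":[0,-0.0017,0.0833],"turn":[0,0,0],"fingers":0.35},
  {"delta_pos":[0,-0.0017,0.1167],"turn":[0,0,0],"fingers":0.35},
  {"delta_pos":[0,-0.0017,0.1333],"turn":[0,0,0],"fingers":0.35},
  {"delta_pos":[0,-0.0017,0.1458],"turn":[0,0,0],"fingers":0.35},
  {"delta_pos":[0,-0.0017,0.1458],"turn":[0,0,0],"fingers":0.35},
  {"delta_pos":[0,-0.0017,0.1458],"turn":[0,0,0],"fingers":0.55},
  {"delta_pos":[0,-0.0017,0.1458],"turn":[0,0,0],"fingers":0.7},
  {"delta_pos":[0,-0.0017,0.1458],"turn":[0,0,0],"fingers":0.8},
  {"delta_pos":[0,-0.0017,0.1458],"turn":[0,0,0],"fingers":0.8},
  {"delta_pos":[0,-0.0017,0.1458],"turn":[0,0,0],"fingers":0.8},
  {"delta_pos":[0,-0.0017,0.1458],"turn":[0,0,0],"fingers":0.8},
], force=40)

```text
clock: 3.2
position: [0.4929, -0.3145, 0.0337]
ee_rot: [0.981, 0.193, 0.001, 0.001]
ft_force: [-0.5, 1.4, 5.9]
grip_width: 0.407
grasp_force: 40.0
```

Scaled: -0.322 m is -0.5367, -0.166 m is -0.2767, 0.38 rad is 0.121.

Call:
move_arm([
  {"delta_pos":[0,0,-0.0333],"turn":[0,0,0],"fingers":0.8},
  {"delta_pos":[0,0,-0.1],"turn":[0,0,0],"fingers":0.8},
  {"delta_pos":[0,0,-0.1833],"turn":[0,0,0],"fingers":0.8},
  {"delta_pos":[0.0183,-0.0383,-0.25],"turn":[0,0,0.0095],"fingers":0.8},
  {"delta_pos":[0.0567,-0.115,-0.2767],"turn":[0,0,0.0255],"fingers":0.8},
  {"delta_pos":[0.095,-0.1917,-0.2767],"turn":[0,0,0.0446],"fingers":0.8},
  {"delta_pos":[0.1333,-0.2683,-0.2767],"turn":[0,0,0.0637],"fingers":0.8},
  {"delta_pos":[0.17,-0.345,-0.2767],"turn":[0,0,0.0828],"fingers":0.8},
  {"delta_pos":[0.2083,-0.4217,-0.2767],"turn":[0,0,0.1019],"fingers":0.8},
  {"delta_pos":[0.245,-0.5,-0.2767],"turn":[0,0,0.121],"fingers":0.8},
  {"delta_pos":[0.2633,-0.5367,-0.2767],"turn":[0,0,0.1273],"fingers":0.8},
  {"delta_pos":[0.2633,-0.5367,-0.2767],"turn":[0,0,0.1273],"fingers":0.8},
])

```text
clock: 4.7
position: [0.5163, 0.046, 0.1999]
ee_rot: [1.0, -0.004, 0.0, -0.0]
ft_force: [1.2, 0.2, -0.5]
grip_width: 0.404
grasp_force: 40.3
```

```bash
python3 -c "
from h import *;from workcell import *
o=get_obs();print(o['position'],o['grip_width'],o['grasp_force'],go(o,.5364,.3252,.2,-.141))"
```

```text
[0.51634582 0.04601655 0.19987597] 0.40423602756117194 40.25123476982117 ([0.0181, -0.2793, -0.0], [-0.0, -0.001, 0.134])
```

Scaled: -0.279 m is -0.465, -0.26 m is -0.4333, 0.134 rad is 0.0427.

Call:
move_arm([
  {"delta_pos":[0.0033,-0.0417,0],"turn":[0,0,0.0064],"fingers":0.8},
  {"delta_pos":[0.0083,-0.1167,0],"turn":[0,0,0.0127],"fingers":0.8},
  {"delta_pos":[0.0133,-0.2,0],"turn":[0,0,0.0223],"fingers":0.8},
  {"delta_pos":[0.0183,-0.2833,0],"turn":[0,0,0.0318],"fingers":0.8},
  {"delta_pos":[0.0233,-0.3667,0],"turn":[0,0,0.0427],"fingers":0.8},
  {"delta_pos":[0.0283,-0.4333,0.0167],"turn":[0,0,0.0427],"fingers":0.8},
  {"delta_pos":[0.03,-0.465,0.05],"turn":[0,0,0.0427],"fingers":0.8},
  {"delta_pos":[0.03,-0.465,0.1167],"turn":[0,0,0.0427],"fingers":0.8},
  {"delta_pos":[0.03,-0.465,0.1833],"turn":[0,0,0.0427],"fingers":0.8},
  {"delta_pos":[0.03,-0.465,0.2333],"turn":[0,0,0.0427],"fingers":0.8},
  {"delta_pos":[0.03,-0.465,0.25],"turn":[0,0,0.0427],"fingers":0.8},
  {"delta_pos":[0.03,-0.465,0.25],"turn":[0,0,0.0427],"fingers":0.8},
])

```text
clock: 6.2
position: [0.5382, 0.3217, 0.0492]
ee_rot: [0.997, -0.073, 0.0, 0.0]
ft_force: [-1.0, 0.3, -0.3]
grip_width: 0.406
grasp_force: 40.2
```

Run:
```python
from h import *;from workcell import *
o=get_obs();print(o['position'],go(o,.5364,.3252,.035,-.141))
s=camera("side");t=camera("top")
a=np.concatenate([s["color"][190:384,100:320],t["color"][150:344,40:260]],1)[:,:,::-1]
cv2.imwrite("pics/h2.png",cv2.resize(a,None,fx=1.7,fy=1.7))
```

```text
[0.53820526 0.32168805 0.04922484] ([-0.0023, -0.0032, 0.0142], [0.0, -0.0, -0.005])
```

View pics/h2.png

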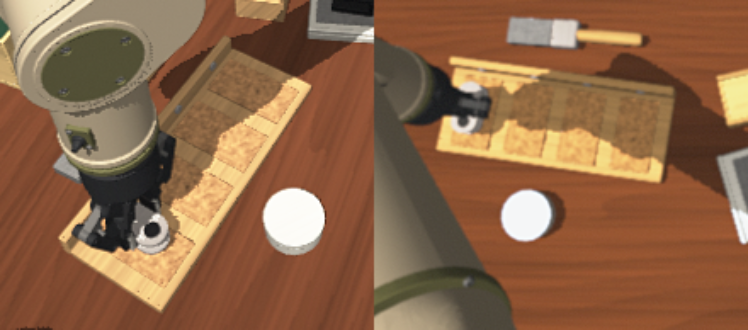

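The crop shows the pulley held level over the leftmost pad (side part (152,232), top part (468,122)). I'll set it down.

Scaled: -0.15 m is -0.25, -0.003 m is -0.005.

Call:
move_arm([
  {"delta_pos":[-0.0033,-0.005,0.0117],"turn":[0,0,0],"fingers":0.8},
  {"delta_pos":[-0.0033,-0.005,0.02],"turn":[0,0,0],"fingers":0.8},
  {"delta_pos":[-0.0033,-0.005,0.025],"turn":[0,0,0],"fingers":0.8},
  {"delta_pos":[-0.0033,-0.005,0.025],"turn":[0,0,0],"fingers":0.8},
  {"delta_pos":[-0.0033,-0.005,0.025],"turn":[0,0,0],"fingers":0.55},
  {"delta_pos":[-0.0033,-0.005,0.025],"turn":[0,0,0],"fingers":0.4},
  {"delta_pos":[-0.0033,-0.005,0.025],"turn":[0,0,0],"fingers":0.35},
  {"delta_pos":[-0.0033,-0.005,0.025],"turn":[0,0,0],"fingers":0.35},
  {"delta_pos":[-0.0033,-0.005,-0.0333],"turn":[0,0,0],"fingers":0.35},
  {"delta_pos":[-0.0033,-0.005,-0.1167],"turn":[0,0,0],"fingers":0.35},
  {"delta_pos":[-0.0033,-0.005,-0.2],"turn":[0,0,0],"fingers":0.35},
  {"delta_pos":[-0.0033,-0.005,-0.25],"turn":[0,0,0],"fingers":0.35},
])

```text
clock: 7.8
position: [0.5366, 0.3262, 0.2018]
ee_rot: [0.997, -0.072, 0.001, -0.001]
ft_force: [0.8, -0.6, 0.0]
grip_width: 0.648
grasp_force: 0.0
```

Run:
```python
from h import *;from workcell import *
o=get_obs();print(go(o,.4715,-.236,.2,.15))
```

```text
([0.0169, 0.5657, 0.0008], [-0.001, -0.003, -0.295])
```

Scaled: 0.566 m is 0.9433, 0.295 m is 0.4917, -0.295 rad is -0.0939.

Call:
move_arm([
  {"delta_pos":[0.0017,0.0417,0],"turn":[0,0,-0.0032],"fingers":0.27},
  {"delta_pos":[0.0033,0.125,0],"turn":[0,0,-0.0127],"fingers":0.27},
  {"delta_pos":[0.0067,0.2167,0],"turn":[0,0,-0.0223],"fingers":0.27},
  {"delta_pos":[0.01,0.3083,0],"turn":[0,0,-0.0318],"fingers":0.27},
  {"delta_pos":[0.0133,0.4,0],"turn":[0,0,-0.0414],"fingers":0.27},
  {"delta_pos":[0.015,0.4917,0],"turn":[0,0,-0.0509],"fingers":0.27},
  {"delta_pos":[0.0183,0.5833,0],"turn":[0,0,-0.0605],"fingers":0.27},
  {"delta_pos":[0.0217,0.675,0],"turn":[0,0,-0.07],"fingers":0.27},
  {"delta_pos":[0.0233,0.7667,0],"turn":[0,0,-0.0796],"fingers":0.27},
  {"delta_pos":[0.0267,0.8583,0],"turn":[0,0,-0.0923],"fingers":0.27},
  {"delta_pos":[0.0283,0.925,0.0167],"turn":[0,0,-0.0939],"fingers":0.27},
  {"delta_pos":[0.0283,0.9433,0.0667],"turn":[0,0,-0.0939],"fingers":0.27},
])

```text
clock: 9.3
position: [0.471, -0.2404, 0.1596]
ee_rot: [0.997, 0.073, 0.001, 0.001]
ft_force: [0.3, 0.7, -0.9]
grip_width: 0.732
grasp_force: 0.0
```

Run:
```python
from h import *;from workcell import *
o=get_obs();print(go(o,.4715,-.236,.031,.15))
w=camera("wrist");t=camera("top")
W=cloud(t)
X=np.array([.5364,.3252]);d=np.hypot(W[...,0]-X[0],W[...,1]-X[1]);m=(d<.05)&(W[...,2]>.027)&(W[...,2]<.06);p=W[m]
print("pulley",np.round(rect(p[:,:2]),3),np.round(p.mean(0),4),np.percentile(p[:,2],95))
a=np.concatenate([w["color"][::2,::2],t["color"][150:342,40:260]],1)[:,:,::-1]
cv2.imwrite("pics/h3.png",cv2.resize(a,None,fx=1.6,fy=1.6))
```

```text
([0.0008, -0.0046, 0.1286], [0.003, -0.002, -0.004])
pulley [ 0.535  0.325 70.879 37.053 -0.12 ] [0.5347 0.324  0.0409] 0.04393177290103223
```

View pics/h3.png

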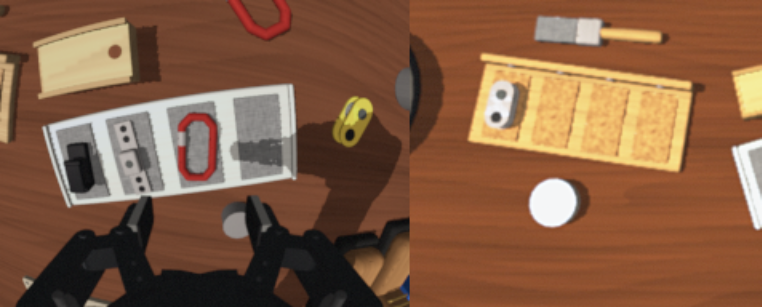

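The wrist part shows the carabiner at (197,145), between the two fingers. The top part shows the pulley lying straight on the leftmost pad at (501,105), and its depth measurement is within 2 mm of the pad middle.

Scaled: 0.1275 m is 0.2125, 0.124 m is 0.2067, 0.002 rad is 0.0006.

Call:
move_arm([
  {"delta_pos":[0.0017,-0.0075,0.05],"turn":[0.0006,-0.0003,0],"fingers":0.27},
  {"delta_pos":[0.0017,-0.0075,0.1167],"turn":[0.0006,-0.0003,0],"fingers":0.27},
  {"delta_pos":[0.0017,-0.0075,0.1667],"turn":[0.0006,-0.0003,0],"fingers":0.27},
  {"delta_pos":[0.0017,-0.0075,0.1917],"turn":[0.0006,-0.0003,0],"fingers":0.27},
  {"delta_pos":[0.0017,-0.0075,0.2067],"turn":[0.0006,-0.0003,0],"fingers":0.27},
  {"delta_pos":[0.0017,-0.0075,0.2125],"turn":[0.0006,-0.0003,0],"fingers":0.27},
  {"delta_pos":[0.0017,-0.0075,0.2125],"turn":[0.0006,-0.0003,0],"fingers":0.27},
  {"delta_pos":[0.0017,-0.0075,0.2125],"turn":[0.0006,-0.0003,0],"fingers":0.27},
])

```text
clock: 10.4
position: [0.4718, -0.2325, 0.032]
ee_rot: [0.997, 0.075, -0.0, -0.001]
ft_force: [-0.0, -0.2, 0.3]
grip_width: 0.731
grasp_force: 0.0
```

Scaled: 0.0035 m is 0.0058.

Call:
move_arm([
  {"delta_pos":[0,0.0058,0],"turn":[0,0,0],"fingers":0.27},
  {"delta_pos":[0,0.0058,0],"turn":[0,0,0],"fingers":0.35},
  {"delta_pos":[0,0.0058,0],"turn":[0,0,0],"fingers":0.5},
  {"delta_pos":[0,0.0058,0],"turn":[0,0,0],"fingers":0.7},
  {"delta_pos":[0,0.0058,0],"turn":[0,0,0],"fingers":0.7},
  {"delta_pos":[0,0.0058,0],"turn":[0,0,0],"fingers":0.7},
  {"delta_pos":[0,0.0058,0],"turn":[0,0,0],"fingers":0.7},
], force=40)

```text
clock: 11.28
position: [0.472, -0.2359, 0.0319]
ee_rot: [0.997, 0.075, -0.001, -0.001]
ft_force: [-2.2, 0.2, 7.4]
grip_width: 0.509
grasp_force: 39.7
```

Scaled: -0.025 m is -0.0417, -0.015 m is -0.025.

Call:
move_arm([
  {"delta_pos":[0,0,-0.0083],"turn":[0,0,0],"fingers":0.7},
  {"delta_pos":[0,0,-0.025],"turn":[0,0,0],"fingers":0.7},
  {"delta_pos":[0,0,-0.0417],"turn":[0,0,0],"fingers":0.7},
  {"delta_pos":[0,0,-0.0417],"turn":[0,0,0],"fingers":0.7},
])

```text
clock: 11.78
position: [0.4726, -0.236, 0.0575]
ee_rot: [0.997, 0.075, 0.0, -0.0]
ft_force: [0.2, 0.4, -0.0]
grip_width: 0.509
grasp_force: 40.8
```

Run:
```python
from h import *;from workcell import *
o=get_obs();print(go(o,.5255,.248,.2,-.141),o["position"],o["grip_width"],o["grasp_force"])
w=camera("wrist");s=camera("side")
a=np.concatenate([cv2.resize(w["color"][80:330,130:400],(400,370)),cv2.resize(s["color"][90:220,240:380],(398,370))],1)[:,:,::-1]
cv2.imwrite("pics/h4.png",a)
```

```text
([0.1246, -0.4708, -0.1421], [-0.001, -0.001, 0.291]) [ 0.47262849 -0.23604507  0.05748997] 0.5092409948079762 40.79518496990204
```

View pics/h4.png

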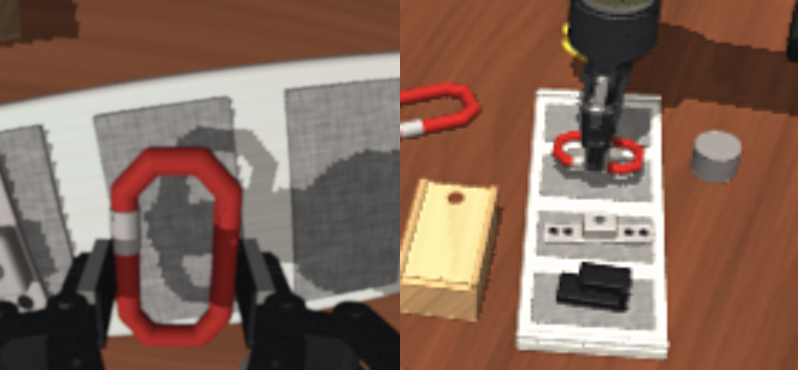

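The carabiner is held flat between both pads and has lifted clear of its mat (wrist part (175,245)).

Scaled: -0.47 m is -0.7833, -0.44 m is -0.7333, 0.291 rad is 0.0926.

Call:
move_arm([
  {"delta_pos":[0,0,-0.05],"turn":[0,0,0],"fingers":0.7},
  {"delta_pos":[0,0,-0.1333],"turn":[0,0,0],"fingers":0.7},
  {"delta_pos":[0.0083,-0.0333,-0.2167],"turn":[0,0,0.0064],"fingers":0.7},
  {"delta_pos":[0.0283,-0.1083,-0.2367],"turn":[0,0,0.0159],"fingers":0.7},
  {"delta_pos":[0.05,-0.1917,-0.2367],"turn":[0,0,0.0286],"fingers":0.7},
  {"delta_pos":[0.075,-0.2833,-0.2367],"turn":[0,0,0.0414],"fingers":0.7},
  {"delta_pos":[0.1,-0.375,-0.2367],"turn":[0,0,0.0541],"fingers":0.7},
  {"delta_pos":[0.1233,-0.4667,-0.2367],"turn":[0,0,0.0668],"fingers":0.7},
  {"delta_pos":[0.1483,-0.5583,-0.2367],"turn":[0,0,0.0796],"fingers":0.7},
  {"delta_pos":[0.1717,-0.65,-0.2367],"turn":[0,0,0.0891],"fingers":0.7},
  {"delta_pos":[0.1933,-0.7333,-0.2367],"turn":[0,0,0.0926],"fingers":0.7},
  {"delta_pos":[0.2067,-0.7833,-0.2367],"turn":[0,0,0.0926],"fingers":0.7},
])

```text
clock: 13.38
position: [0.5238, 0.2501, 0.1986]
ee_rot: [0.998, -0.069, -0.001, -0.001]
ft_force: [0.7, -0.7, -0.9]
grip_width: 0.509
grasp_force: 40.9
```

Scaled: 0.15 m is 0.25, 0.145 m is 0.2417.

Call:
move_arm([
  {"delta_pos":[0,0,0.05],"turn":[0,0,0],"fingers":0.7},
  {"delta_pos":[0,0,0.1333],"turn":[0,0,0],"fingers":0.7},
  {"delta_pos":[0,0,0.2],"turn":[0,0,0],"fingers":0.7},
  {"delta_pos":[0,0,0.2417],"turn":[0,0,0],"fingers":0.7},
  {"delta_pos":[0,0,0.25],"turn":[0,0,0],"fingers":0.7},
  {"delta_pos":[0,0,0.25],"turn":[0,0,0],"fingers":0.7},
])

```text
clock: 14.12
position: [0.5246, 0.2477, 0.0495]
ee_rot: [0.998, -0.071, -0.001, -0.001]
ft_force: [0.3, 1.1, 0.1]
grip_width: 0.508
grasp_force: 40.9
```

Run:
```python
from h import *;from workcell import *
o=get_obs();print(go(o,.5255,.248,.0325,-.141),o["position"],o["grip_width"],o["grasp_force"])
```

```text
([0.0009, -0.0004, 0.017], [-0.002, 0.001, -0.0]) [0.52456001 0.24767771 0.04952832] 0.5075149650635297 40.948092341423035
```

Scaled: -0.15 m is -0.25, 0.017 m is 0.0283.

Call:
move_arm([
  {"delta_pos":[0.0017,0,0.0133],"turn":[0,0,0],"fingers":0.7},
  {"delta_pos":[0.0017,0,0.0233],"turn":[0,0,0],"fingers":0.7},
  {"delta_pos":[0.0017,0,0.0283],"turn":[0,0,0],"fingers":0.7},
  {"delta_pos":[0.0017,0,0.0283],"turn":[0,0,0],"fingers":0.7},
  {"delta_pos":[0.0017,0,0.0283],"turn":[0,0,0],"fingers":0.4},
  {"delta_pos":[0.0017,0,0.0283],"turn":[0,0,0],"fingers":0.27},
  {"delta_pos":[0.0017,0,0.0283],"turn":[0,0,0],"fingers":0.27},
  {"delta_pos":[0.0017,0,0.0283],"turn":[0,0,0],"fingers":0.27},
  {"delta_pos":[0.0017,0,-0.0333],"turn":[0,0,0],"fingers":0.27},
  {"delta_pos":[0.0017,0,-0.1167],"turn":[0,0,0],"fingers":0.27},
  {"delta_pos":[0.0017,0,-0.2],"turn":[0,0,0],"fingers":0.27},
  {"delta_pos":[0.0017,0,-0.25],"turn":[0,0,0],"fingers":0.27},
])

```text
clock: 15.62
position: [0.5261, 0.2475, 0.2019]
ee_rot: [0.998, -0.07, 0.001, -0.001]
ft_force: [0.9, 0.6, 0.4]
grip_width: 0.728
grasp_force: 0.0
```

Run:
```python
from h import *;from workcell import *
o=get_obs();print(o["position"],go(o,.446,-.160,.2,.36))
```

```text
[0.52608755 0.24752892 0.20192777] ([-0.022, 0.4147, 0.0007], [-0.003, -0.002, -0.501])
```

Scaled: 0.415 m is 0.6917, -0.022 m is -0.0367, -0.16 rad is -0.0509.

Call:
move_arm([
  {"delta_pos":[-0.0017,0.0417,0],"turn":[0,0,-0.0095],"fingers":0.43},
  {"delta_pos":[-0.0067,0.125,0],"turn":[0,0,-0.0286],"fingers":0.43},
  {"delta_pos":[-0.0117,0.2083,0],"turn":[0,0,-0.0509],"fingers":0.43},
  {"delta_pos":[-0.0167,0.2917,0],"turn":[0,0,-0.0732],"fingers":0.43},
  {"delta_pos":[-0.02,0.375,0],"turn":[0,0,-0.0955],"fingers":0.43},
  {"delta_pos":[-0.025,0.4583,0],"turn":[0,0,-0.1178],"fingers":0.43},
  {"delta_pos":[-0.03,0.5417,0],"turn":[0,0,-0.1401],"fingers":0.43},
  {"delta_pos":[-0.0333,0.625,0],"turn":[-0.0006,-0.0003,-0.1592],"fingers":0.43},
  {"delta_pos":[-0.0367,0.675,0.0167],"turn":[-0.0006,-0.0003,-0.1592],"fingers":0.43},
  {"delta_pos":[-0.0367,0.6917,0.0667],"turn":[-0.0006,-0.0003,-0.1592],"fingers":0.43},
  {"delta_pos":[-0.0367,0.6917,0.1333],"turn":[-0.0006,-0.0003,-0.1592],"fingers":0.43},
  {"delta_pos":[-0.0367,0.6917,0.1333],"turn":[-0.0006,-0.0003,-0.1592],"fingers":0.43},
])

```text
clock: 17.12
position: [0.4434, -0.1599, 0.1164]
ee_rot: [0.984, 0.178, -0.003, -0.001]
ft_force: [-0.4, -0.2, 0.4]
grip_width: 0.574
grasp_force: 0.0
```

Run:
```python
from h import *;from workcell import *
o=get_obs();print(go(o,.446,-.160,.034,.36))
w=camera("wrist");t=camera("top")
W=cloud(t)
X=np.array([.5255,.248]);d=np.hypot(W[...,0]-X[0],W[...,1]-X[1]);m=(d<.05)&(W[...,2]>.0235)&(W[...,2]<.06);p=W[m]
print("cara",np.round(rect(p[:,:2]),3),np.round(p.mean(0),4),np.percentile(p[:,2],95))
a=np.concatenate([w["color"][::2,::2],t["color"][150:342,40:260]],1)[:,:,::-1]
cv2.imwrite("pics/h5.png",cv2.resize(a,None,fx=1.6,fy=1.6))
```

```text
([0.0029, 0.0013, 0.0824], [-0.004, 0.006, -0.001])
cara [ 0.524  0.247 83.145 47.102 -0.189] [0.5232 0.2464 0.0278] 0.030327543844670006
```

View pics/h5.png

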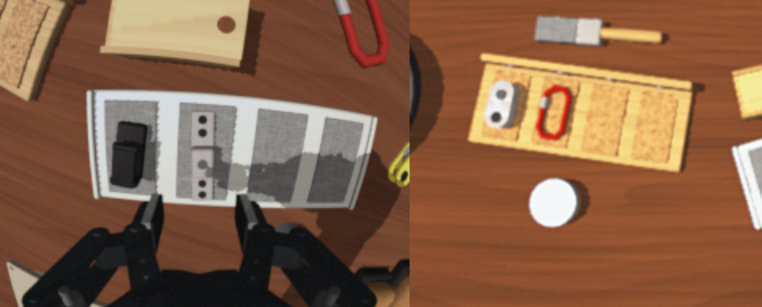

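The carabiner lies in the middle of the second pad, at (553,112) in the top part. The bar is between the fingers at (202,155) in the wrist part.

Scaled: 0.079 m is 0.1317, 0.07 m is 0.1167, 0.004 rad is 0.0013.

Call:
move_arm([
  {"delta_pos":[0.005,0.0017,0.05],"turn":[-0.001,0.0013,0],"fingers":0.43},
  {"delta_pos":[0.005,0.0017,0.0917],"turn":[-0.001,0.0013,0],"fingers":0.43},
  {"delta_pos":[0.005,0.0017,0.1167],"turn":[-0.001,0.0013,0],"fingers":0.43},
  {"delta_pos":[0.005,0.0017,0.1317],"turn":[-0.001,0.0013,0],"fingers":0.43},
  {"delta_pos":[0.005,0.0017,0.1317],"turn":[-0.001,0.0013,0],"fingers":0.43},
  {"delta_pos":[0.005,0.0017,0.1317],"turn":[-0.001,0.0013,0],"fingers":0.43},
  {"delta_pos":[0.005,0.0017,0.1317],"turn":[-0.001,0.0013,0],"fingers":0.6},
  {"delta_pos":[0.005,0.0017,0.1317],"turn":[-0.001,0.0013,0],"fingers":0.75},
  {"delta_pos":[0.005,0.0017,0.1317],"turn":[-0.001,0.0013,0],"fingers":0.95},
  {"delta_pos":[0.005,0.0017,0.1317],"turn":[-0.001,0.0013,0],"fingers":0.95},
  {"delta_pos":[0.005,0.0017,0.1317],"turn":[-0.001,0.0013,0],"fingers":0.95},
  {"delta_pos":[0.005,0.0017,0.1317],"turn":[-0.001,0.0013,0],"fingers":0.95},
])

```text
clock: 18.73
position: [0.4486, -0.1606, 0.0401]
ee_rot: [0.984, 0.178, 0.001, 0.001]
ft_force: [-0.7, -0.1, 5.5]
grip_width: 0.237
grasp_force: 39.3
```

Run:
```python
from h import *;from workcell import *
o=get_obs();print(go(o,.5145,.1708,.2,-.141))
```

```text
([0.1784, -0.2867, -0.1604], [0.002, -0.003, 0.5])
```

Scaled: -0.287 m is -0.4783, 0.18 m is 0.3, 0.18 rad is 0.0573.

Call:
move_arm([
  {"delta_pos":[0,0,-0.025],"turn":[0,0,0],"fingers":0.95},
  {"delta_pos":[0,0,-0.0833],"turn":[0,0,0],"fingers":0.95},
  {"delta_pos":[0,0,-0.1667],"turn":[0,0,0],"fingers":0.95},
  {"delta_pos":[0.0217,-0.0333,-0.2417],"turn":[0,0,0.0095],"fingers":0.95},
  {"delta_pos":[0.0633,-0.1,-0.2667],"turn":[0,0,0.0318],"fingers":0.95},
  {"delta_pos":[0.1083,-0.175,-0.2667],"turn":[0,0,0.0573],"fingers":0.95},
  {"delta_pos":[0.155,-0.25,-0.2667],"turn":[0,0,0.0859],"fingers":0.95},
  {"delta_pos":[0.2,-0.325,-0.2667],"turn":[0,0,0.1146],"fingers":0.95},
  {"delta_pos":[0.2467,-0.4,-0.2667],"turn":[0,0,0.1401],"fingers":0.95},
  {"delta_pos":[0.2833,-0.4533,-0.2667],"turn":[0.0003,-0.0006,0.1592],"fingers":0.95},
  {"delta_pos":[0.3,-0.4783,-0.2667],"turn":[0.0003,-0.0006,0.1592],"fingers":0.95},
  {"delta_pos":[0.3,-0.4783,-0.2667],"turn":[0.0003,-0.0006,0.1592],"fingers":0.95},
])

```text
clock: 20.23
position: [0.5153, 0.1732, 0.1997]
ee_rot: [0.998, -0.069, 0.0, 0.0]
ft_force: [-0.7, 0.3, -1.0]
grip_width: 0.242
grasp_force: 39.7
```

Scaled: 0.145 m is 0.2417, 0.14 m is 0.2333.

Call:
move_arm([
  {"delta_pos":[0,0,0.05],"turn":[0,0,0],"fingers":0.95},
  {"delta_pos":[0,0,0.1333],"turn":[0,0,0],"fingers":0.95},
  {"delta_pos":[0,0,0.2],"turn":[0,0,0],"fingers":0.95},
  {"delta_pos":[0,0,0.2333],"turn":[0,0,0],"fingers":0.95},
  {"delta_pos":[0,0,0.2417],"turn":[0,0,0],"fingers":0.95},
  {"delta_pos":[0,0,0.2417],"turn":[0,0,0],"fingers":0.95},
])

```text
clock: 20.98
position: [0.5164, 0.1717, 0.0552]
ee_rot: [0.997, -0.071, 0.001, 0.0]
ft_force: [1.0, 1.0, -1.2]
grip_width: 0.241
grasp_force: 39.6
```

Run:
```python
from h import *;from workcell import *
o=get_obs();print(go(o,.5165,.1705,.0395,-.141),o["position"],o["grip_width"],o["grasp_force"])
s=camera("side");t=camera("top")
a=np.concatenate([s["color"][150:344,130:350],t["color"][150:344,40:260]],1)[:,:,::-1]
cv2.imwrite("pics/h6.png",cv2.resize(a,None,fx=1.7,fy=1.7))
```

```text
([0.0002, 0.0011, 0.0158], [0.0, -0.002, -0.0]) [0.51643872 0.17165032 0.05524952] 0.2406060722255775 39.634968638420105
```

View pics/h6.png

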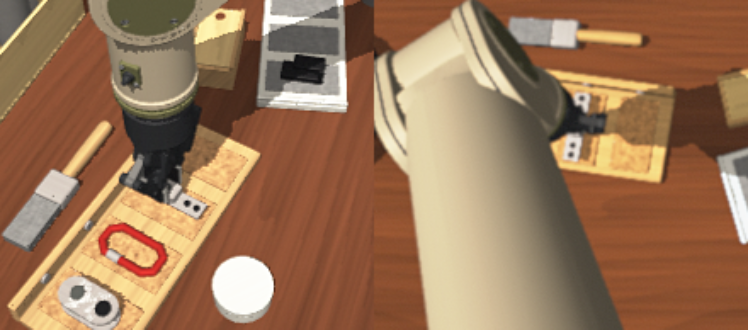

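The bar is held level over the third pad, with its near end at (188,205) in the side part. I'll lower it and release.

Scaled: -0.145 m is -0.2417, -0.12 m is -0.2.

Call:
move_arm([
  {"delta_pos":[0,0.0017,0.0133],"turn":[0,0,0],"fingers":0.95},
  {"delta_pos":[0,0.0017,0.0217],"turn":[0,0,0],"fingers":0.95},
  {"delta_pos":[0,0.0017,0.0258],"turn":[0,0,0],"fingers":0.95},
  {"delta_pos":[0,0.0017,0.0258],"turn":[0,0,0],"fingers":0.95},
  {"delta_pos":[0,0.0017,0.0258],"turn":[0,0,0],"fingers":0.65},
  {"delta_pos":[0,0.0017,0.0258],"turn":[0,0,0],"fingers":0.5},
  {"delta_pos":[0,0.0017,0.0258],"turn":[0,0,0],"fingers":0.45},
  {"delta_pos":[0,0.0017,0.0258],"turn":[0,0,0],"fingers":0.45},
  {"delta_pos":[0,0.0017,-0.0333],"turn":[0,0,0],"fingers":0.45},
  {"delta_pos":[0,0.0017,-0.1167],"turn":[0,0,0],"fingers":0.45},
  {"delta_pos":[0,0.0017,-0.2],"turn":[0,0,0],"fingers":0.45},
  {"delta_pos":[0,0.0017,-0.2417],"turn":[0,0,0],"fingers":0.45},
])

```text
clock: 22.58
position: [0.5162, 0.1712, 0.202]
ee_rot: [0.998, -0.07, 0.002, -0.0]
ft_force: [-0.1, -0.2, 0.3]
grip_width: 0.548
grasp_force: 0.0
```

Run:
```python
from h import *;from workcell import *
o=get_obs();print(o["position"],go(o,.427,-.090,.2,.165))
```

```text
[0.51618334 0.17124401 0.20197545] ([-0.0516, 0.2712, 0.0017], [0.0, -0.004, -0.306])
```

Scaled: 0.271 m is 0.4517, 0.07 m is 0.1167, -0.002 rad is -0.0006.

Call:
move_arm([
  {"delta_pos":[-0.0067,0.0333,0],"turn":[0,-0.0006,-0.0095],"fingers":0.4},
  {"delta_pos":[-0.0217,0.1167,0],"turn":[0,-0.0006,-0.0255],"fingers":0.4},
  {"delta_pos":[-0.0383,0.2,0],"turn":[0,-0.0006,-0.0446],"fingers":0.4},
  {"delta_pos":[-0.0533,0.2833,0],"turn":[0,-0.0006,-0.0637],"fingers":0.4},
  {"delta_pos":[-0.07,0.3667,0],"turn":[0,-0.0006,-0.0828],"fingers":0.4},
  {"delta_pos":[-0.0817,0.4333,0.0167],"turn":[0,-0.0006,-0.0971],"fingers":0.4},
  {"delta_pos":[-0.0858,0.4517,0.0667],"turn":[0,-0.0006,-0.0971],"fingers":0.4},
  {"delta_pos":[-0.0858,0.4517,0.1333],"turn":[0,-0.0006,-0.0971],"fingers":0.4},
  {"delta_pos":[-0.0858,0.4517,0.1333],"turn":[0,-0.0006,-0.0971],"fingers":0.4},
  {"delta_pos":[-0.0858,0.4517,0.1333],"turn":[0,-0.0006,-0.0971],"fingers":0.4},
])

```text
clock: 23.82
position: [0.4271, -0.0902, 0.1206]
ee_rot: [0.997, 0.082, -0.0, 0.001]
ft_force: [1.1, -0.2, 0.5]
grip_width: 0.605
grasp_force: 0.0
```

Run:
```python
from h import *;from workcell import *
o=get_obs();print(o["position"],go(o,.427,-.090,.035,.165))
w=camera("wrist");t=camera("top")
W=cloud(t)
X=np.array([.5145,.1708]);d=np.hypot(W[...,0]-X[0],W[...,1]-X[1])
for zt in(.0225,.03):
    m=(d<.054)&(W[...,2]>zt)&(W[...,2]<.06);p=W[m]
    print("bar",np.round(rect(p[:,:2]),3),np.round(p.mean(0),4),np.percentile(p[:,2],95))
a=np.concatenate([w["color"][::2,::2],t["color"][150:342,40:260]],1)[:,:,::-1]
cv2.imwrite("pics/h7.png",cv2.resize(a,None,fx=1.6,fy=1.6))
```

```text
[ 0.42709937 -0.09016296  0.12056322] ([-0.0, -0.0003, 0.0856], [0.001, 0.0, -0.001])
bar [ 0.512  0.167 85.275 78.383  0.538] [0.5116 0.1695 0.0292] 0.04004719117327528
bar [ 0.512  0.17  29.784 22.201 -0.178] [0.5112 0.1689 0.0379] 0.04068579077418464
```

View pics/h7.png

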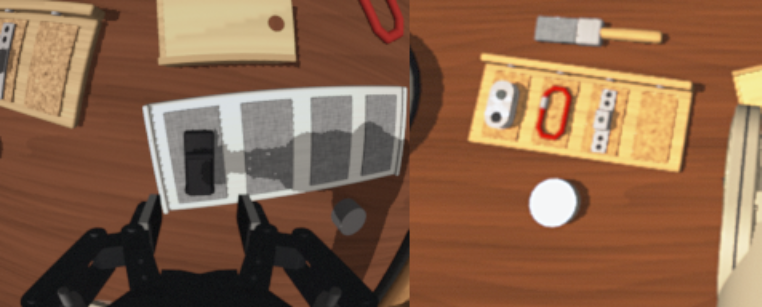

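The bar lies square on the third pad, at (604,120) in the top part. The lamp clip is between the fingers at (199,160) in the wrist part.

Scaled: 0.0865 m is 0.1442, 0.03 m is 0.05.

Call:
move_arm([
  {"delta_pos":[0,0,0.05],"turn":[0,0,0],"fingers":0.4},
  {"delta_pos":[0,0,0.0917],"turn":[0,0,0],"fingers":0.4},
  {"delta_pos":[0,0,0.125],"turn":[0,0,0],"fingers":0.4},
  {"delta_pos":[0,0,0.1442],"turn":[0,0,0],"fingers":0.4},
  {"delta_pos":[0,0,0.1442],"turn":[0,0,0],"fingers":0.4},
  {"delta_pos":[0,0,0.1442],"turn":[0,0,0],"fingers":0.4},
  {"delta_pos":[0,0,0.1442],"turn":[0,0,0],"fingers":0.55},
  {"delta_pos":[0,0,0.1442],"turn":[0,0,0],"fingers":0.7},
  {"delta_pos":[0,0,0.1442],"turn":[0,0,0],"fingers":0.85},
  {"delta_pos":[0,0,0.1442],"turn":[0,0,0],"fingers":0.85},
  {"delta_pos":[0,0,0.1442],"turn":[0,0,0],"fingers":0.85},
  {"delta_pos":[0,0,0.1442],"turn":[0,0,0],"fingers":0.85},
])

```text
clock: 25.42
position: [0.4268, -0.0906, 0.0336]
ee_rot: [0.997, 0.082, -0.0, 0.001]
ft_force: [-1.2, 0.6, 7.7]
grip_width: 0.335
grasp_force: 39.3
```

Call:
move_arm([
  {"delta_pos":[0,0,-0.0083],"turn":[0,0,0],"fingers":0.85},
  {"delta_pos":[0,0,-0.025],"turn":[0,0,0],"fingers":0.85},
  {"delta_pos":[0,0,-0.0417],"turn":[0,0,0],"fingers":0.85},
  {"delta_pos":[0,0,-0.0417],"turn":[0,0,0],"fingers":0.85},
])

```text
clock: 25.92
position: [0.427, -0.0906, 0.0588]
ee_rot: [0.997, 0.082, 0.0, 0.001]
ft_force: [0.4, -0.2, -0.8]
grip_width: 0.335
grasp_force: 39.8
```

Run:
```python
from h import *;from workcell import *
o=get_obs();print(o["position"],go(o,.5036,.0936,.14,-.141))
w=camera("wrist");s=camera("side")
a=np.concatenate([cv2.resize(w["color"][80:330,130:400],(400,370)),cv2.resize(s["color"][120:250,240:380],(398,370))],1)[:,:,::-1]
cv2.imwrite("pics/h8.png",a)
```

```text
[ 0.4270049  -0.09062863  0.058845  ] ([0.1056, -0.1692, -0.0814], [0.002, -0.001, 0.305])
```

View pics/h8.png

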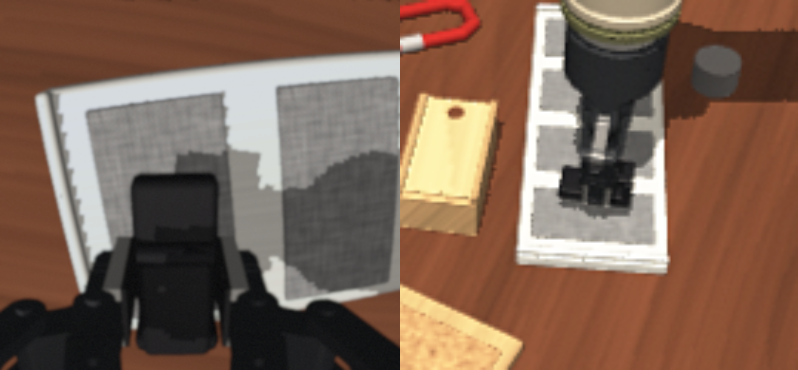

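The lamp clip is held level between the pads and is clear of its mat (wrist part (175,260)).

Scaled: -0.169 m is -0.2817, 0.09 m is 0.15, 0.305 rad is 0.0971.

Call:
move_arm([
  {"delta_pos":[0,0,-0.05],"turn":[0,0,0],"fingers":0.85},
  {"delta_pos":[0,0,-0.1333],"turn":[0,0,0],"fingers":0.85},
  {"delta_pos":[0.0167,-0.0267,-0.2],"turn":[0,0,0.0095],"fingers":0.85},
  {"delta_pos":[0.0567,-0.0917,-0.2333],"turn":[0,0,0.0318],"fingers":0.85},
  {"delta_pos":[0.1033,-0.1667,-0.2333],"turn":[0,0,0.0573],"fingers":0.85},
  {"delta_pos":[0.15,-0.2417,-0.2333],"turn":[0,0,0.0828],"fingers":0.85},
  {"delta_pos":[0.1758,-0.2817,-0.2167],"turn":[0.0003,0,0.0971],"fingers":0.85},
  {"delta_pos":[0.1758,-0.2817,-0.1667],"turn":[0.0003,0,0.0971],"fingers":0.85},
  {"delta_pos":[0.1758,-0.2817,-0.0833],"turn":[0.0003,0,0.0971],"fingers":0.85},
  {"delta_pos":[0.1758,-0.2817,-0.0167],"turn":[0.0003,0,0.0971],"fingers":0.85},
  {"delta_pos":[0.1758,-0.2817,0.0133],"turn":[0.0003,0,0.0971],"fingers":0.85},
  {"delta_pos":[0.1758,-0.2817,0.0133],"turn":[0.0003,0,0.0971],"fingers":0.85},
])

```text
clock: 27.52
position: [0.5023, 0.0935, 0.0489]
ee_rot: [0.998, -0.07, -0.002, 0.0]
ft_force: [0.1, 0.2, -0.5]
grip_width: 0.332
grasp_force: 39.8
```

Run:
```python
from h import *;from workcell import *
o=get_obs();print(o["position"],go(o,.5036,.0936,.034,-.141),o["grip_width"])
```

```text
[0.50230961 0.09351497 0.04892155] ([0.0013, -0.0003, 0.0149], [0.0, 0.003, -0.0]) 0.33248819077101854
```

Scaled: -0.15 m is -0.25, -0.07 m is -0.1167, 0.002 rad is 0.0006.

Call:
move_arm([
  {"delta_pos":[0.0017,0,0.0133],"turn":[0,0.0006,0],"fingers":0.85},
  {"delta_pos":[0.0017,0,0.02],"turn":[0,0.0006,0],"fingers":0.85},
  {"delta_pos":[0.0017,0,0.0247],"turn":[0,0.0006,0],"fingers":0.85},
  {"delta_pos":[0.0017,0,0.0247],"turn":[0,0.0006,0],"fingers":0.85},
  {"delta_pos":[0.0017,0,0.0247],"turn":[0,0.0006,0],"fingers":0.55},
  {"delta_pos":[0.0017,0,0.0247],"turn":[0,0.0006,0],"fingers":0.4},
  {"delta_pos":[0.0017,0,0.0247],"turn":[0,0.0006,0],"fingers":0.4},
  {"delta_pos":[0.0017,0,0.0247],"turn":[0,0.0006,0],"fingers":0.4},
  {"delta_pos":[0.0017,0,-0.0333],"turn":[0,0,0],"fingers":0.4},
  {"delta_pos":[0.0017,0,-0.1167],"turn":[0,0,0],"fingers":0.4},
  {"delta_pos":[0.0017,0,-0.2],"turn":[0,0,0],"fingers":0.4},
  {"delta_pos":[0.0017,0,-0.25],"turn":[0,0,0],"fingers":0.4},
])

```text
clock: 29.02
position: [0.5046, 0.0936, 0.2022]
ee_rot: [0.998, -0.07, 0.001, -0.0]
ft_force: [1.0, 0.1, -0.2]
grip_width: 0.599
grasp_force: 0.0
```

Scaled: 0.24 m is 0.4, 0.22 m is 0.3667.

Call:
move_arm([
  {"delta_pos":[0,0.05,-0.0167],"turn":[0,0,0],"fingers":0.4},
  {"delta_pos":[0,0.1333,-0.0167],"turn":[0,0,0],"fingers":0.4},
  {"delta_pos":[0,0.2167,-0.0167],"turn":[0,0,0],"fingers":0.4},
  {"delta_pos":[0,0.3,-0.0167],"turn":[0,0,0],"fingers":0.4},
  {"delta_pos":[0,0.3667,-0.0167],"turn":[0,0,0],"fingers":0.4},
  {"delta_pos":[0,0.4,-0.0167],"turn":[0,0,0],"fingers":0.4},
  {"delta_pos":[0,0.4,-0.0167],"turn":[0,0,0],"fingers":0.4},
  {"delta_pos":[0,0.4,-0.0167],"turn":[0,0,0],"fingers":0.4},
])

```text
clock: 30.02
position: [0.4705, -0.1431, 0.2096]
ee_rot: [0.998, -0.07, -0.001, -0.0]
ft_force: [0.9, 0.5, 0.9]
grip_width: 0.6
grasp_force: 0.0
```

Run:
```python
from h import *;from workcell import *
o=get_obs();print(o["position"],o["grasp_force"])
C=np.array([.520,.2094]);y=-.141;ex=np.array([np.cos(y),np.sin(y)]);ey=np.array([-np.sin(y),np.cos(y)])
cs={n:camera(n) for n in("top","side")}
for n,c in cs.items():
    W=cloud(c)
    for k,yy,zt in(("pul",.117,.028),("cara",.039,.0235),("bar",-.039,.0285),("lamp",-.117,.0255)):
        X=C+ey*yy;d=np.hypot(W[...,0]-X[0],W[...,1]-X[1]);m=(d<.05)&(W[...,2]>zt)&(W[...,2]<.06);m&=np.abs((W[...,:2]-X)@ey)<.032
        p=W[m];r=rect(p[:,:2]);e=np.array(r[:2])-X;print(n,k,"off x,y mm",np.round([e@ex*1000,e@ey*1000],1),np.round(r[2:4],0),"dyaw",round(r[4]-y,2),"ztop",round(np.percentile(p[:,2],95),4))
a=np.concatenate([cs["side"]["color"][190:384,100:320],cs["top"]["color"][150:344,40:260]],1)[:,:,::-1]
cv2.imwrite("pics/h9.png",cv2.resize(a,None,fx=1.7,fy=1.7))
```

```text
[ 0.47046937 -0.14306117  0.20957384] 0.0
top pul off x,y mm [-1.2 -0.4] [71. 38.] dyaw -0.01 ztop 0.0436
top cara off x,y mm [-1.  -1.6] [83. 46.] dyaw -0.0 ztop 0.0309
top bar off x,y mm [-2.4 -1.4] [30. 23.] dyaw 0.0 ztop 0.0408
top lamp off x,y mm [ 1.2 -1.4] [60. 29.] dyaw 0.03 ztop 0.0505
side pul off x,y mm [-0.9  0.2] [71. 38.] dyaw -0.02 ztop 0.0412
side cara off x,y mm [-1.2 -0.1] [84. 45.] dyaw -0.01 ztop 0.028
side bar off x,y mm [-2.9  0.3] [30. 22.] dyaw 0.05 ztop 0.0381
side lamp off x,y mm [0.3 0.8] [59. 30.] dyaw 0.03 ztop 0.048
```

View pics/h9.png

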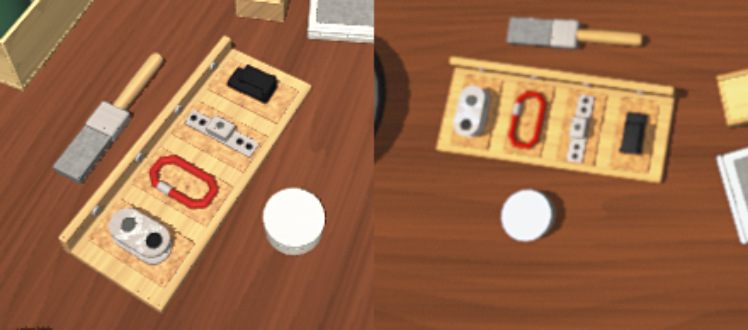

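All four pieces lie flat and square in the middle of their pads (top part, left to right: pulley (472,110), carabiner (527,119), bar (579,128), lamp clip (634,133)). Both cameras put every offset under 3 mm, and the robot is clear of everything.

```bash
python3 -c "from workcell import *;print(hand_in())"
```

```text
the job is handed in; nothing more can be done
None
```

I put all four pieces on the kit rack in reverse order (left to right: pulley, carabiner, crampon bar, lamp clip), each measured within 3 mm of its pad's middle, and handed the job in at about 30 s; no verdict was returned.

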